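# Dish under the spring-return drip arm

### The arm

A 6-joint arm with a two-finger parallel gripper is mounted at the origin on a cart in front of the work surface, level with it; the furniture and walls round the work are solid. World frame = base frame: x ahead of the robot, y to its left, z up, the work surface at z = 0. Lengths are in m, angles in rad, forces in N, time in s.
With the tool pointing down it reaches from about 0.3 to 0.75 m from the base axis. Payload 8.5 kg.
Tool frame: the origin (TCP) lies on the centre line of the jaws, within the pads' length; the fingertips stand 17 mm ahead of it and the grasp point (between the pads) lies 2 mm behind it; z points along the fingers, y is the line along which they close (so a half turn about z gives the same grasp; the last joint's range is limited). The gripper opens to 88 mm and grips with 3 to 60 N. Pads are 18 mm wide; open, the fingers measure 123 mm over their backs; the gripper's body (75 mm by 187 mm) begins 45 mm behind the grasp point.
Start: joints at [0.991, 0.381, 1.297, -0, 1.464, -0.215], TCP at [0.196, 0.514, 0.256] pointing down, gripper open.
Joint ranges: [-3.11, 3.11], [-0.89, 2.33], [0.22, 2.48], [-1.42, 4.56], [0.17, 2.85], [-2.88, 2.88]. Speed limits (rad/s): [2.39, 2.39, 3.14, 3.14, 3.14, 3.14].

### API

Orientations are given as a unit quaternion [w, x, y, z].
In Python, from cell import arm, snapshot gives the robot as it stands.
- The arm moves only by the tool arm_command, never from a script. Its argument "motion" is a list of rows, each a list of 7 numbers: the shift along the world's x, y, z in mm, then the turn, a rotation vector about the world's x, y, z in degrees, then the finger opening in mm, from 0 to 88.1. In form: [[dx, dy, dz, rx, ry, rz, hand], ...]. A call has 1 to 8 rows; each row shifts and turns the commanded pose from where the row before left it; what a row does not reach is not made up. A row lasts 1/12 s, in which the tool goes at most 41.7 mm and 7.16 degrees, less where a joint would pass 70% of its speed; a pose out of reach is approached as far as the arm can. A call with a gripper value outside its range is refused whole. The fingers move at their own pace and stop on an object; "newtons" is the grip in N (left out, the last holds). Time passes only in rows, so rows that do not move let the fingers close. It gives the time, the measured TCP pose, the force, the opening and the grip force at its end, in the units of the state.
- arm.sense(): the state, without advancing time (a new reading comes with each control period).
- snapshot(name): name is "side" or "top"; returns a dict with "frame" (480x640x3 uint8, blue, green, red), "camera_matrix" (3x3 intrinsics, pixels), "cam_to_world" (4x4, takes a point from camera to world coordinates). Camera axes: x right, y down, z forward; pixel columns grow to the right and rows downward; lengths in m; the calibration is good to about 2 mm. A picture is of the moment at which its call begins. There is no depth.
- arm.finish_job(): hands the job in; it is judged then, once.
The state is a dict: "time_s": time; "joints": joint angles; "qvel": joint speeds; "effort": joint torques, N m; "position": TCP position; "tool_rot": TCP orientation; "contact_force": force on the tool from outside, world axes, zero at the start; "moment": the same for the moment, N m; "gripper_width": finger opening in m; "gripper_force": force on a finger pad.
Only numpy, scipy, OpenCV 4.12 (cv2) and the standard library are available. Lean on these libraries where they do the work, as an engineer would, in place of code of your own. Each camera call takes 0.05 s, during which the arm holds its last target. There are 200 camera calls.

### The job

Slide the small glass dish along the white base plate, without lifting or tipping it, from the grey ring where it stands until it stands wholly inside the blue middle ring. Then take the drip arm by its red grip, swing it against its spring right up to its stop so that the brass nozzle is over the dish, and finish while still holding it there by the red grip: do not let go. Leave the lidded jar and everything else where they stand.

Things in the scene. Friction and masses are not known exactly. Their poses are not given: they have to be found in the camera images.
- stand: White T-shaped plate, 8 mm thick, fixed: front bar 100 (x) by 350 mm (y), stem 100 mm wide to x = +185 mm. Origin at its underside below the centre of the blue ring; x points from the robot to the post, y left along the row of rings, z up; yaw within 0.25 rad. Flat printed rings, 84 mm inside: blue at y = 0, grey at y = +-130 mm. Steel post at x = 140 mm; pivot 48 mm wide, 150 mm high.
- mid_ring (a point): Centre of the blue middle ring on the plate's upper face (8 mm above the worktop). Axes as the plate's.
- dish: Clear glass dish, open at the top, straight round wall, 60 mm outside diameter, 46 mm tall, wall 3 mm, about 120 g. Origin at the centre of its underside, z up. Starts within 13 mm of the centre of one of the two grey rings, left or right; the jar stands on the other. It slides on the plate; push or grip it low down, for its foot drags.
- jar: Jar with a grey-white screw lid, 66 mm diameter, 80 mm tall; origin at the centre of its underside. Stands on the other grey ring; leave it there.
- drip_arm (a joint): Angle about the post, rad. 0: sprung home, arm along the plate's +y turned 0.07 rad towards the robot. Grows anticlockwise seen from above, towards the robot; 1.5: hard stop, arm along the plate's -x, straight over the blue ring. The spring always drives it home: 0.15 N m at 0, 0.6 N m at the stop (1.5 to 6 N at the red grip); let go, it flies back to 0.
- pivot (a point): On the axis of the drip arm (upright), at the height of the arm's bar, 128 mm above the worktop; fixed to the plate at its x = 140 mm, y = 0. The bar is 20 mm wide, 10 mm thick and reaches 148 mm from the axis.
- red_grip: Upright red round grip, 16 mm diameter, 50 mm tall, standing on the arm's bar 100 mm from the pivot axis. Origin at the centre of its underside, 133 mm above the worktop; its top is at 183 mm. It turns freely about its own axis, like a crank grip. Free on all sides above the bar.
- nozzle (a point): Tip of the brass nozzle under the arm's end, 140 mm from the pivot axis, 102 mm above the worktop (48 mm above the dish's rim).
- reagent_amber: Brown bottle, 62 mm diameter, 135 mm tall, right side; bystander. Origin at its underside.
- reagent_white: White bottle, 58 mm diameter, 115 mm tall, right side; bystander.
- reagent_blue: White bottle with blue cap, 48 mm diameter, 95 mm tall, right side; bystander.
- cylinder_50: Glass measuring cylinder on a blue foot, 62 mm wide, 186 mm tall, right front; bystander.
- petri: Petri dish, 89 mm diameter, 16 mm tall, left side; bystander.
- wash: White wash bottle with a blue spout, 219 mm tall, left side; bystander.
Mind the look-alikes: they are no part of the job. Leave any turquoise look-alike of the dish alone.

How it is judged:
On the way, in this order (a step that is already met when the one before it is completed fails the run):
1. the dish stands upright wholly inside the blue middle ring while the drip arm is still at home (horizontal distance between dish and mid_ring below 0.012 m and angle between dish's own z axis and vertical below 0.1 rad and z of dish in the frame of stand below 0.012 m and value of joint drip_arm below 0.15 rad), for 0.2 s.
2. the drip arm is held at its stop by the red grip (value of joint drip_arm above 1.44 rad and contact force between the fingers and red_grip above 0.5 N), for 0.2 s.
At the end, for the whole second after the job is handed in: Ended with the fingers on the red grip (over 0.5 N) and the drip arm at rest within 0.06 rad of its stop; the dish let go, still and upright, its centre within 12 mm of the blue ring's centre and 22 mm of the nozzle in plan; jar and bystanders within 20 mm of where they stood (all of step 2 and velocity of joint drip_arm between -0.05 and 0.05 rad/s and horizontal distance between dish and mid_ring below 0.012 m and angle between dish's own z axis and vertical below 0.1 rad and z of dish in the frame of stand below 0.012 m and linear speed of dish below 0.02 m/s and horizontal distance between nozzle and dish below 0.022 m and contact force between each of the arm, the fingers and dish below 0.1 N and contact force between dish and red_grip below 0.1 N and distance of each of jar, reagent_amber, reagent_white, reagent_blue, cylinder_50, petri, wash from where it was at the start of the episode below 0.02 m); the arm keeps its last pose, push and grip.
It fails at once if the dish is lifted more than 8 mm off the plate (z of dish in the frame of stand above 0.016 m).
It fails at once if the dish is tipped by more than 0.3 rad (angle between dish's own z axis and vertical above 0.3 rad).
It fails at once if the jar or a bystander is pushed more than 20 mm away (not (distance of jar from where it was at the start of the episode below 0.02 m) or not (distance of reagent_amber from where it was at the start of the episode below 0.02 m) or not (distance of reagent_white from where it was at the start of the episode below 0.02 m) or not (distance of reagent_blue from where it was at the start of the episode below 0.02 m) or not (distance of cylinder_50 from where it was at the start of the episode below 0.02 m) or not (distance of petri from where it was at the start of the episode below 0.02 m) or not (distance of wash from where it was at the start of the episode below 0.02 m)).
It also fails if it takes over 48 s, if anything falls off the work surface, if the arm or the gripper's body presses on something with over 40 N, if the wrist force passes 120 N, or if a joint passes its speed limit or range.

## Working session

There is one attempt and no reset: what is moved stays moved. The work goes in short steps, Python scripts to look and compute and a tool call to move; the robot and the scene stay as the last step left them, time stands still between calls to the robot, and variables do not carry over. Pictures are saved under pics/ and viewed, at most 10 in all, crops included, and the job is handed in when it is done.

Besides the shell and the picture viewer there is one more tool, called after "Call:" as name([rows], argument=value, ...), one row to a line, values as JSON. arm_command: Moves the arm, as the interface text tells. Its arguments: {"type":"object","properties":{"motion":{"type":"array","items":{"type":"array","items":{"type":"number"}}},"newtons":{"type":"number"}},"required":["motion"]}

```bash
mkdir -p pics; ls; cat > h.py <<'E'
import numpy as np, cv2
from cell import arm, snapshot
def take(n,f=None):
    s=snapshot(n)
    if f: cv2.imwrite('pics/'+f,s['frame'])
    return s
def ray(s,u,v,z):
    K=np.array(s['camera_matrix']);T=np.array(s['cam_to_world'])
    d=T[:3,:3]@np.linalg.inv(K)@[u,v,1]; o=T[:3,3]
    return o+d*(z-o[2])/d[2]
def pix(s,p):
    K=np.array(s['camera_matrix']);T=np.array(s['cam_to_world'])
    c=T[:3,:3].T@(np.array(p)-T[:3,3]); q=K@c; return q[:2]/q[2]
E
python3 - <<'E'
from h import *
for n in ('top','side'):
    s=take(n,n+'0.png'); print(n,np.array(s['cam_to_world']).round(3).tolist(),np.array(s['camera_matrix']).round(1).tolist())
print(arm.sense())
E
```

```text
pics
top [[-0.024, -0.981, 0.194, 0.287], [-0.999, 0.028, 0.017, -0.005], [-0.022, -0.193, -0.981, 1.338], [0.0, 0.0, 0.0, 1.0]] [[527.2, 0.0, 325.7], [0.0, 527.2, 239.5], [0.0, 0.0, 1.0]]
side [[-0.923, -0.153, 0.354, -0.029], [-0.385, 0.385, -0.839, 1.318], [-0.008, -0.91, -0.414, 0.776], [0.0, 0.0, 0.0, 1.0]] [[545.9, 0.0, 323.1], [0.0, 545.9, 245.3], [0.0, 0.0, 1.0]]
{'time_s': 0.1, 'joints': array([ 9.90716109e-01,  3.81140718e-01,  1.29815373e+00, -1.36375919e-05,
        1.46355449e+00, -2.15342018e-01]), 'qvel': array([ 0.00049308, -0.00176657, -0.00171501,  0.00056099,  0.00277487,
        0.00026031]), 'effort': array([ 3.55949938e-03, -4.38656187e+01, -2.24912238e+01,  7.14962580e-02,
        3.41762777e-02, -9.11554889e-05]), 'position': array([0.19609288, 0.51362378, 0.25520353]), 'tool_rot': array([-2.37034962e-04,  1.81359135e-01,  9.83416732e-01, -5.81740814e-04]), 'contact_force': array([0.61079677, 1.2140576 , 0.1287044 ]), 'moment': array([-0.02263714,  0.05036023,  0.02145622]), 'gripper_force': 0.0, 'gripper_width': 0.08821941346323206}
```

View pics/top0.png

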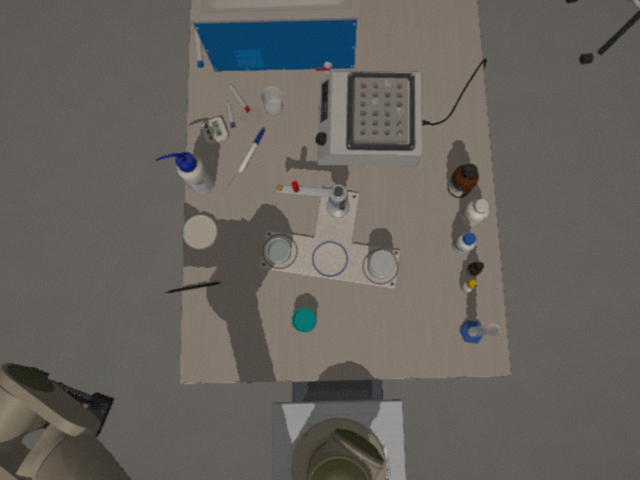

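View pics/side0.png

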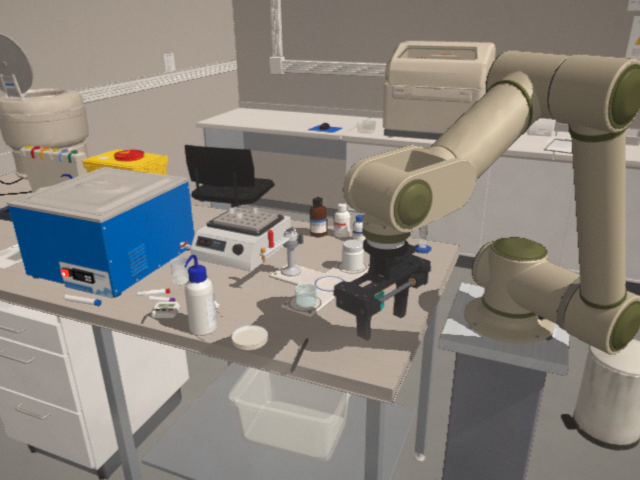

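The top view shows the dish in the left grey ring at (279,251), the blue ring at (330,259), the jar at (381,265), the red grip at (296,187) and the post at (338,200). The turquoise look-alike is at (304,320).

```bash
python3 - <<'E'
from h import *
s=take('top');f=s['frame'];hsv=cv2.cvtColor(f,cv2.COLOR_BGR2HSV)
sub=np.zeros(f.shape[:2],np.uint8);sub[170:300,255:410]=1
b=cv2.inRange(hsv,(100,60,60),(130,255,255))*sub; b[:235]=0; b[:,:305]=0; b[:,355:]=0
c=max(cv2.findContours(b,cv2.RETR_EXTERNAL,cv2.CHAIN_APPROX_NONE)[0],key=cv2.contourArea)
e=cv2.fitEllipse(c);print('blue',e,ray(s,*e[0],.008))
p=np.array([ray(s,*q[0],.008)[:2] for q in c]);print(np.ptp(p,axis=0),p.mean(0))
h=hsv[:,:,0].astype(int)
r=(((h<8)|(h>172))&(hsv[:,:,1]>150)).astype(np.uint8)*sub
y,x=np.nonzero(r);print('red',x.min(),x.max(),y.min(),y.max(),x.mean(),y.mean(),ray(s,x.mean(),y.mean(),.165))
# plate mask
w=cv2.inRange(hsv,(0,0,150),(180,45,255))*sub
cr=f[170:300,255:410];cv2.imwrite('pics/crop1.png',cv2.resize(cr,None,fx=5,fy=4.6,interpolation=cv2.INTER_CUBIC))
cr=cv2.resize(f[170:300,255:410],None,fx=5,fy=4.6)
E
```

```text
Traceback (most recent call last):
cv2.error: OpenCV(4.12.0) /io/opencv/modules/imgproc/src/shapedescr.cpp:361: error: (-201:Incorrect size of input array) There should be at least 5 points to fit the ellipse in function 'fitEllipseNoDirect'
```

```bash
python3 - <<'E'
from h import *
s=take('top');f=s['frame'];hsv=cv2.cvtColor(f,cv2.COLOR_BGR2HSV)
cr=f[170:300,255:410];cv2.imwrite('pics/crop1.png',cv2.resize(cr,None,fx=5,fy=4.6,interpolation=cv2.INTER_CUBIC))
d=f[:,:,0].astype(int)-f[:,:,2]; m=np.zeros(d.shape,bool);m[235:285,307:354]=1
y,x=np.nonzero((d>25)&m);print(len(x))
e=cv2.fitEllipse(np.c_[x,y].astype(np.float32));print('blue',e,ray(s,*e[0],.008))
h=hsv[:,:,0].astype(int); m[:]=0;m[175:200,280:312]=1
y,x=np.nonzero(((h<8)|(h>172))&(hsv[:,:,1]>150)&m)
print('red',x.min(),x.max(),y.min(),y.max(),x.mean(),y.mean(),ray(s,x.mean(),y.mean(),.165))
E
```

```text
80
blue ((329.47576904296875, 258.46832275390625), (33.816471099853516, 34.46013259887695), 89.06250762939453) [0.50040971 0.0098664  0.008     ]
red 292 298 181 191 294.9166666666667 185.89583333333334 [0.6476204  0.08389771 0.165     ]
```

View pics/crop1.png

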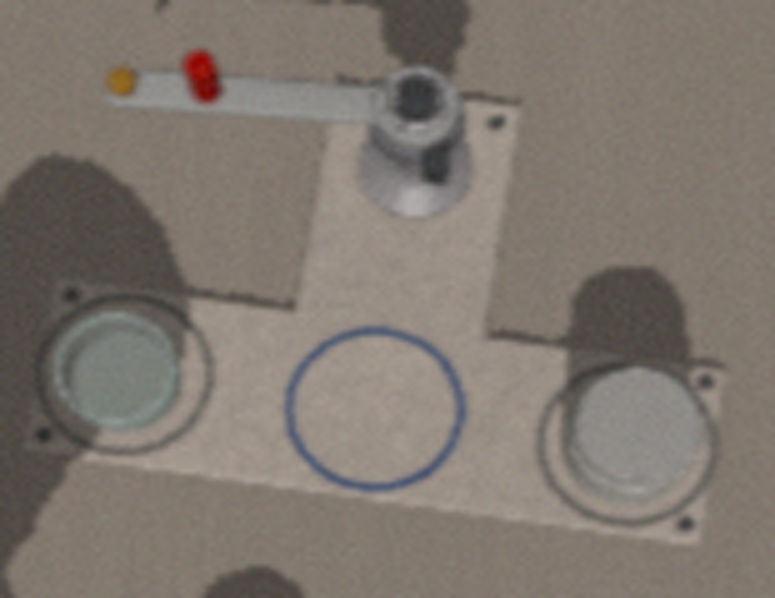

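```bash
python3 - <<'E'
from h import *
s=take('top');f=s['frame']
P=lambda x,y,z:ray(s,255+(x+.5)/5-.5,170+(y+.5)/4.6-.5,z)
L=P(125,373,.008);R=P(628,444,.008);print('L',L,'R',R,'mid',(L+R)/2,'len',np.linalg.norm(L-R))
for a,b in (((70,294),(706,381)),((43,434),(685,523)),((125,373),(628,444))):
    d=P(*a,.008)-P(*b,.008);print('yaw',np.arctan2(-d[0],d[1]))
C=np.array([.5004,.0099]);
d=(L-R)[:2];yaw=np.arctan2(-d[0],d[1]);ex=np.array([np.cos(yaw),np.sin(yaw)]);ey=np.array([-ex[1],ex[0]])
piv=C+.14*ex;print('pivot',piv,'top px->',P(415,98,.15))
th=yaw+np.pi/2+.07;print('grip exp',piv+.1*np.array([np.cos(th),np.sin(th)]),'seen top',P(200,66,.183),'nozzle seen',P(121,82,.133))
g=piv-.1*ex;print('grip end',g,'nozzle end',piv-.14*ex)
print('dish rim',P(117,370,.054))
sg=f[:,:,1].astype(int)-f[:,:,2]; m=np.zeros(sg.shape,bool);m[232:268,262:300]=1
y,x=np.nonzero((sg>6)&m);print(len(x),x.min(),x.max(),y.min(),y.max())
hull=cv2.convexHull(np.c_[x,y].astype(np.int32));print(cv2.minEnclosingCircle(hull),yaw)
s2=take('side');print([pix(s2,[*P(117,370,.054)[:2],z]).round(1) for z in(.008,.054)])
q=pix(s2,[.46,.13,.03]).astype(int);x0,y0=q-[60,45];cv2.imwrite('pics/crop2.png',cv2.resize(s2['frame'][y0:y0+90,x0:x0+120],None,fx=6,fy=6,interpolation=cv2.INTER_CUBIC));print(x0,y0)
E
```

```text
L [0.52411148 0.13731843 0.008     ] R [ 0.47716866 -0.11848011  0.008     ] mid [0.50064007 0.00941916 0.008     ] len 0.2600702310378051
yaw -0.17834276357523657
yaw -0.17727714772186742
yaw -0.18149531444321912
pivot [ 0.63810048 -0.01537007] top px-> [ 0.63695702 -0.01475436  0.15      ]
grip exp [0.64922693 0.08400901] seen top [0.64671662 0.0832013  0.183     ] nozzle seen [0.65482583 0.12479352 0.133     ]
grip end [0.539743   0.00267998] nozzle end [0.5004 0.0099]
dish rim [0.51766183 0.13636155 0.054     ]
96 266 289 241 262
((277.91094970703125, 250.63699340820312), 11.928075790405273) -0.18149531444321912
[array([307.3, 303.7]), array([307., 289.])]
267 254
```

View pics/crop2.png

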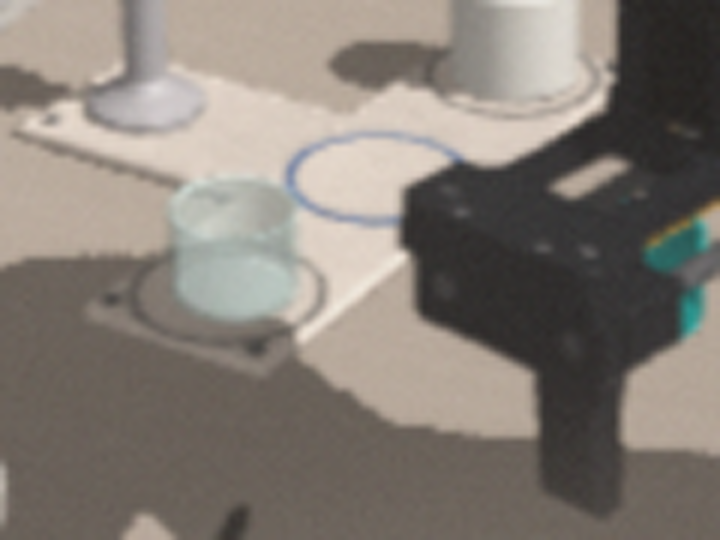

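The side view crop agrees with the top estimate: the dish rim is at about (306,288) px, against a predicted (307,289). I'll move above the dish with the jaws closing along the plate's x.

Call:
arm_command([
  [20, -23.5, 0, 0, 0, -5, 88],
  [20, -23.5, 0, 0, 0, -5, 88],
  [20, -23.5, 0, 0, 0, -5, 88],
  [20, -23.5, 0, 0, 0, -5, 88],
  [20, -23.5, 0, 0, 0, -5, 88],
  [20, -23.5, 0, 0, 0, -5, 88],
  [20, -23.5, 0, 0, 0, -5, 88],
  [20, -23.5, 0, 0, 0, -5, 88],
], newtons=6)

```text
time_s: 0.97
position: [0.3569, 0.3245, 0.2558]
tool_rot: [0.0, 0.509, 0.861, 0.0]
contact_force: [-0.2, 1.1, -0.6]
gripper_width: 0.0881
gripper_force: 0.0
```

Call:
arm_command([
  [20, -23.5, 0, 0, 0, -5, 88],
  [20, -23.5, 0, 0, 0, -5, 88],
  [20, -23.5, 0, 0, 0, -5, 88],
  [20, -23.5, -20, 0, 0, -5, 88],
  [20, -23.5, -20, 0, 0, -5, 88],
  [20, -23.5, -30, 0, 0, -5, 88],
  [20, -23.5, -30, 0, 0, -5, 88],
  [0, 0, 0, 0, 0, 0, 88],
])

```text
time_s: 1.63
position: [0.4958, 0.1592, 0.1528]
tool_rot: [-0.002, 0.745, 0.667, -0.003]
contact_force: [0.2, -0.7, -0.7]
gripper_width: 0.0879
gripper_force: 0.0
```

```bash
cat > st.py <<'E'
from h import *
from scipy.spatial.transform import Rotation as Ro
def st():
    a=arm.sense();q=a['tool_rot'];R=Ro.from_quat([q[1],q[2],q[3],q[0]]).as_matrix()
    print(a['time_s'],'pos',a['position'].round(4),'y ang',np.degrees(np.arctan2(R[1,1],R[0,1])).round(2),'z',R[:,2].round(3),'F',a['contact_force'].round(2),'w',round(a['gripper_width'],4),'g',round(a['gripper_force'],2),'j',a['joints'].round(2));return a
E
python3 -c "
from st import *
st()"
```

```text
1.6333 pos [0.4958 0.1592 0.1528] y ang -6.38 z [-0.007 -0.001 -1.   ] F [ 0.21 -0.69 -0.7 ] w 0.0879 g 0.0 j [ 0.08  0.43  1.54 -0.    1.18  0.2 ]
```

Call:
arm_command([
  [11, -11, -10, 0, 0, -2, 88],
  [11, -11, -10, 0, 0, -2, 88],
  [0, 0, -20, 0, 0, 0, 88],
  [0, 0, 0, 0, 0, 0, 88],
  [0, 0, 0, 0, 0, 0, 88],
])

```text
time_s: 2.05
position: [0.517, 0.1409, 0.1176]
tool_rot: [-0.0, 0.765, 0.643, -0.0]
contact_force: [-0.1, 0.3, 0.3]
gripper_width: 0.0883
gripper_force: 0.0
```

```bash
python3 -c "
from st import *
st()
s2=take('side');x0,y0=230,220;cv2.imwrite('pics/c3.png',cv2.resize(s2['frame'][y0:y0+120,x0:x0+150],None,fx=5,fy=5,interpolation=cv2.INTER_CUBIC))"
```

```text
2.05 pos [0.517  0.1409 0.1176] y ang -9.9 z [-0.001  0.    -1.   ] F [-0.07  0.33  0.33] w 0.0883 g 0.0 j [0.04 0.5  1.54 0.   1.1  0.22]
```

View pics/c3.png

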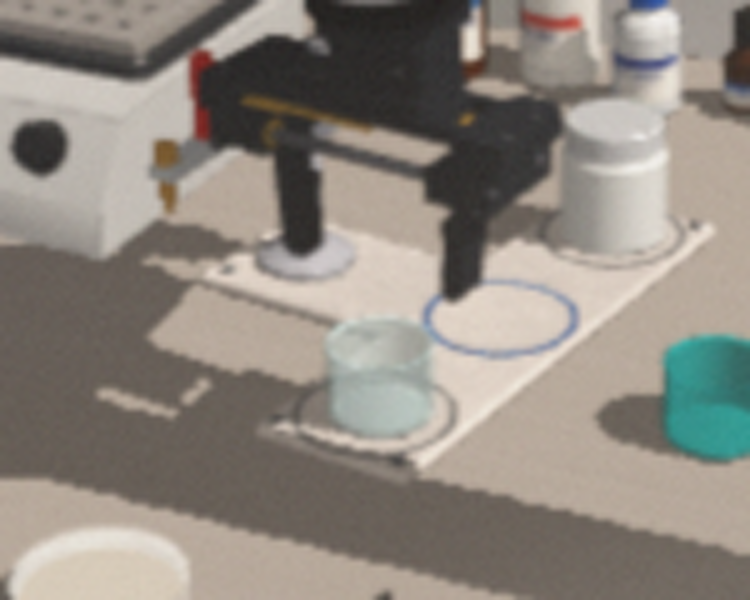

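The fingers straddle the dish in the side view, at about (306,295) px. Descending.

Call:
arm_command([
  [0, -2, -25, 0, 0, 0, 88],
  [0, -2, -25, 0, 0, 0, 88],
  [0, 0, -20, 0, 0, 0, 88],
  [0, 0, -10, 0, 0, 0, 88],
  [0, 0, -5, 0, 0, 0, 88],
  [0, 0, 0, 0, 0, 0, 88],
  [0, 0, 0, 0, 0, 0, 88],
])

```text
time_s: 2.68
position: [0.5175, 0.137, 0.0338]
tool_rot: [0.001, 0.765, 0.644, 0.001]
contact_force: [0.3, 0.2, -0.3]
gripper_width: 0.088
gripper_force: 0.0
```

Call:
arm_command([
  [0, 0, 0, 0, 0, 0, 56],
  [0, 0, 0, 0, 0, 0, 56],
  [0, 0, 0, 0, 0, 0, 56],
  [0, 0, 0, 0, 0, 0, 56],
  [0, 0, 0, 0, 0, 0, 56],
  [0, 0, 0, 0, 0, 0, 56],
])

```text
time_s: 3.18
position: [0.5176, 0.1368, 0.0332]
tool_rot: [0.001, 0.766, 0.643, 0.001]
contact_force: [1.0, -0.5, 5.5]
gripper_width: 0.0607
gripper_force: 6.0
```

```bash
python3 -c "
from st import *
a=st();print((np.array([.5004,.0099])-a['position'][:2])*1000)"
```

```text
3.1833 pos [0.5176 0.1368 0.0332] y ang -9.9 z [ 0.002  0.    -1.   ] F [ 1.   -0.51  5.45] w 0.0607 g 6.0 j [ 0.04  0.62  1.63 -0.    0.89  0.21]
[ -17.22363513 -126.87119831]
```

Call:
arm_command([
  [-1, -7, 0, 0, 0, 0, 56],
  [-1, -8, 0, 0, 0, 0, 56],
  [-1, -8, 0, 0, 0, 0, 56],
  [-1, -8, 0, 0, 0, 0, 56],
  [-1, -8, 0, 0, 0, 0, 56],
  [-1, -8, 0, 0, 0, 0, 56],
  [-1, -8, 0, 0, 0, 0, 56],
  [-1, -8, 0, 0, 0, 0, 56],
])

```text
time_s: 3.85
position: [0.509, 0.0738, 0.0331]
tool_rot: [-0.0, 0.766, 0.643, 0.001]
contact_force: [1.7, 6.3, 6.9]
gripper_width: 0.0604
gripper_force: 6.0
```

Call:
arm_command([
  [-1, -8, 0, 0, 0, 0, 56],
  [-1, -8, 0, 0, 0, 0, 56],
  [-1, -8, 0, 0, 0, 0, 56],
  [-1, -8, 0, 0, 0, 0, 56],
  [-1, -8, 0, 0, 0, 0, 56],
  [-1, -8, 0, 0, 0, 0, 56],
  [0, 0, 0, 0, 0, 0, 56],
  [0, 0, 0, 0, 0, 0, 56],
])

```text
time_s: 4.52
position: [0.5028, 0.0249, 0.0331]
tool_rot: [0.0, 0.766, 0.643, -0.0]
contact_force: [-0.9, -3.0, 6.8]
gripper_width: 0.0605
gripper_force: 6.0
```

```bash
python3 -c "
from st import *
a=st();print((np.array([.5004,.0099])-a['position'][:2])*1000)"
```

```text
4.5167 pos [0.5028 0.0249 0.0331] y ang -9.92 z [ 0.    -0.001 -1.   ] F [-0.92 -2.95  6.8 ] w 0.0605 g 6.0 j [-0.19  0.59  1.72 -0.    0.84 -0.01]
[ -2.37338563 -14.95040503]
```

Call:
arm_command([
  [-1, -5, 0, 0, 0, 0, 56],
  [-1, -5, 0, 0, 0, 0, 56],
  [-0.4, -5, 0, 0, 0, 0, 56],
  [0, 0, 0, 0, 0, 0, 56],
  [0, 0, 0, 0, 0, 0, 56],
])

```text
time_s: 4.93
position: [0.5003, 0.0104, 0.0331]
tool_rot: [-0.0, 0.766, 0.643, 0.0]
contact_force: [-0.4, 0.1, 7.3]
gripper_width: 0.0611
gripper_force: 6.0
```

```bash
python3 -c "
from st import *
a=st()
s=take('side');print(pix(s,[.5004,.0099,.054]),pix(s,[.5004,.0099,.008]))
x0,y0=280,220;cv2.imwrite('pics/c4.png',cv2.resize(s['frame'][y0:y0+100,x0:x0+125],None,fx=6,fy=6,interpolation=cv2.INTER_CUBIC))"
```

```text
4.9333 pos [0.5003 0.0104 0.0331] y ang -9.92 z [-0.  0. -1.] F [-0.38  0.13  7.33] w 0.0611 g 6.0 j [-0.22  0.58  1.72  0.    0.83 -0.04]
[330.31574273 270.38312451] [330.35946403 284.3514652 ]
```

View pics/c4.png

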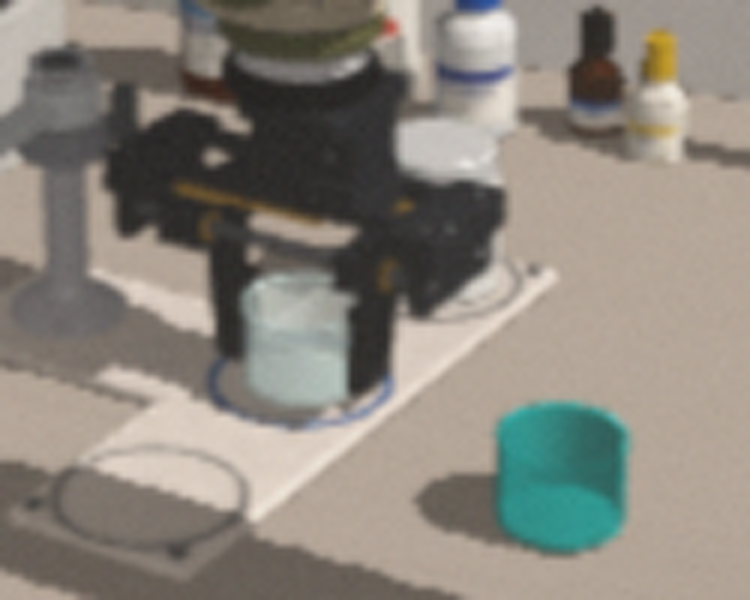

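The dish stands in the blue ring, with its foot at about (330,283) px against a predicted centre of (330,284). Releasing and rising.

Call:
arm_command([
  [0, 0, 0, 0, 0, 0, 88],
  [0, 0, 0, 0, 0, 0, 88],
  [0, 0, 0, 0, 0, 0, 88],
  [0, 0, 0, 0, 0, 0, 88],
  [0, 0, 0, 0, 0, 0, 88],
  [0, 0, 0, 0, 0, 0, 88],
  [0, 0, 10, 0, 0, 0, 88],
  [0, 0, 20, 0, 0, 0, 88],
])

```text
time_s: 5.65
position: [0.4995, 0.011, 0.0614]
tool_rot: [-0.002, 0.766, 0.643, -0.001]
contact_force: [-0.3, 0.2, -0.7]
gripper_width: 0.0879
gripper_force: 0.0
```

Call:
arm_command([
  [0, 0, 30, 0, 0, 0, 88],
  [0, 0, 30, 0, 0, 0, 88],
  [0, 0, 35, 0, 0, 0, 88],
  [0, 0, 35, 0, 0, 0, 88],
  [0, 0, 35, 0, 0, 0, 88],
  [0, 0, 0, 0, 0, 0, 88],
])

```text
time_s: 6.15
position: [0.5024, 0.0105, 0.2339]
tool_rot: [0.004, 0.765, 0.644, 0.003]
contact_force: [-0.8, -0.6, 0.6]
gripper_width: 0.0883
gripper_force: 0.0
```

Call:
arm_command([
  [10, 20, 0, 0, 0, 0, 88],
  [15, 20, 0, 0, 0, 0, 88],
  [15, 20, 0, 0, 0, 0, 88],
  [15, 10, 0, 0, 0, 0, 88],
  [0, 0, 0, 0, 0, 0, 88],
])

```text
time_s: 6.57
position: [0.5569, 0.0824, 0.2267]
tool_rot: [-0.0, 0.765, 0.644, 0.0]
contact_force: [0.3, -0.0, 0.3]
gripper_width: 0.0881
gripper_force: 0.0
```

```bash
python3 -c "
from st import *
a=st()
print((np.array([.648,.0836])-a['position'][:2])*1000)
s=take('side');print(pix(s,[.5004,.0099,.008]))
x0,y0=250,200;cv2.imwrite('pics/c5.png',cv2.resize(s['frame'][y0:y0+120,x0:x0+150],None,fx=5,fy=5,interpolation=cv2.INTER_CUBIC))
f=s['frame'];hsv=cv2.cvtColor(f,cv2.COLOR_BGR2HSV);h=hsv[:,:,0].astype(int);m=np.zeros(h.shape,bool);m[220:260,255:290]=1
y,x=np.nonzero(((h<8)|(h>172))&(hsv[:,:,1]>150)&m);print(x.min(),x.max(),y.min(),y.max(),x.mean(),y.mean(),pix(s,[.648,.0836,.183]),pix(s,[.648,.0836,.133]))
"
```

```text
6.5667 pos [0.5569 0.0824 0.2267] y ang -9.78 z [-0.  0. -1.] F [ 0.28 -0.02  0.28] w 0.0881 g 0.0 j [-0.06  0.43  1.31  0.    1.4   0.11]
[91.06827734  1.16516132]
[330.35946403 284.3514652 ]
269 272 231 246 270.5 238.28 [271.12293452 231.35611545] [271.96758205 247.66766294]
```

View pics/c5.png

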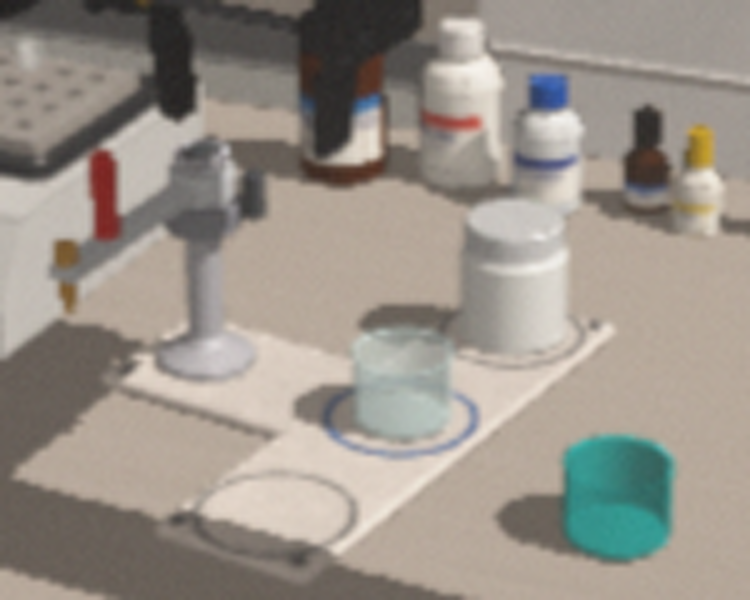

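The dish stands alone, upright and centred in the ring, with its foot at about (330,283) px. The red grip is at (270,238) px, as predicted. Moving over the grip and descending.

Call:
arm_command([
  [20, 0, 0, 0, 0, 2, 50],
  [25, 0, 0, 0, 0, 1.5, 50],
  [25, 0, 0, 0, 0, 0, 50],
  [21, 1, 0, 0, 0, 0, 50],
  [0, 0, 0, 0, 0, 0, 50],
  [0, 0, 0, 0, 0, 0, 50],
  [0, 0, 0, 0, 0, 0, 50],
], newtons=35)

```text
time_s: 7.2
position: [0.6456, 0.0813, 0.2274]
tool_rot: [-0.0, 0.746, 0.666, -0.0]
contact_force: [-0.8, 0.0, -0.3]
gripper_width: 0.0502
gripper_force: 0.0
```

```bash
python3 -c "
from st import *
a=st()
print((np.array([.648,.0836,.157])-a['position'])*1000)"
```

```text
7.2 pos [0.6456 0.0813 0.2274] y ang -6.43 z [-0.001 -0.    -1.   ] F [-0.84  0.02 -0.29] w 0.0502 g 0.0 j [-0.06  0.58  1.04 -0.    1.53  0.06]
[  2.39722321   2.33170178 -70.43647931]
```

Call:
arm_command([
  [2, 2, -15, 0, 0, 0, 50],
  [0, 0, -20, 0, 0, 0, 50],
  [0, 0, -20, 0, 0, 0, 50],
  [0, 0, -10, 0, 0, 0, 50],
  [0, 0, -5, 0, 0, 0, 50],
  [0, 0, 0, 0, 0, 0, 50],
  [0, 0, 0, 0, 0, 0, 50],
])

```text
time_s: 7.78
position: [0.6486, 0.0837, 0.1587]
tool_rot: [0.0, 0.745, 0.667, 0.0]
contact_force: [0.3, -0.0, 0.2]
gripper_width: 0.0498
gripper_force: 0.0
```

```bash
python3 -c "
from st import *
a=st()
s=take('side')
x0,y0=220,180;cv2.imwrite('pics/c6.png',cv2.resize(s['frame'][y0:y0+100,x0:x0+125],None,fx=6,fy=6,interpolation=cv2.INTER_CUBIC))"
```

```text
7.7833 pos [0.6486 0.0837 0.1587] y ang -6.4 z [ 0.001 -0.    -1.   ] F [ 0.25 -0.03  0.17] w 0.0498 g 0.0 j [-0.05  0.64  1.13 -0.    1.37  0.06]
```

View pics/c6.png

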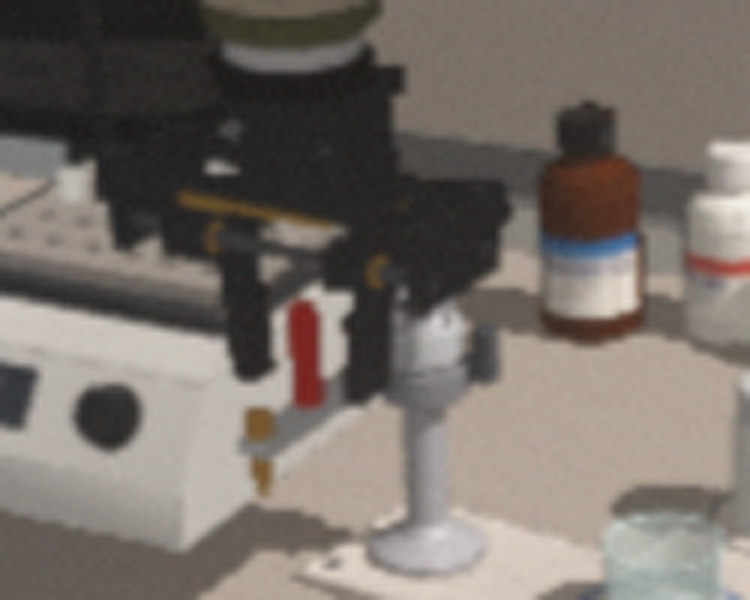

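The red grip at (271,238) px stands between the fingers. Closing on it, and computing the arc.

Call:
arm_command([
  [0, 0, 0, 0, 0, 0, 10],
  [0, 0, 0, 0, 0, 0, 10],
  [0, 0, 0, 0, 0, 0, 10],
  [0, 0, 0, 0, 0, 0, 10],
  [0, 0, 0, 0, 0, 0, 10],
  [0, 0, 0, 0, 0, 0, 10],
  [0, 0, 0, 0, 0, 0, 10],
])

```text
time_s: 8.42
position: [0.6488, 0.0838, 0.1578]
tool_rot: [0.0, 0.745, 0.667, 0.0]
contact_force: [2.2, 0.0, 0.4]
gripper_width: 0.015
gripper_force: 35.0
```

```bash
python3 -c "
from st import *
a=st()
piv=np.array([.6378,-.0151]);r=a['position'][:2]-piv;print(np.linalg.norm(r),np.degrees(np.arctan2(r[1],r[0])))
a0=np.arctan2(r[1],r[0]);n=20;t=np.linspace(a0,-.18+np.pi,n+1)
p=.1*np.c_[np.cos(t),np.sin(t)];print((np.diff(p,axis=0)*1000).round(1).tolist(),np.degrees(t[1]-t[0]))"
```

```text
8.4167 pos [0.6488 0.0838 0.1578] y ang -6.4 z [ 0.001  0.    -1.   ] F [2.19 0.03 0.44] w 0.015 g 35.0 j [-0.05  0.64  1.13  0.    1.37  0.06]
0.09951138122174664 83.63538143575917
[[-7.5, 0.6], [-7.5, -0.0], [-7.5, -0.6], [-7.4, -1.1], [-7.3, -1.7], [-7.2, -2.2], [-7.0, -2.8], [-6.8, -3.3], [-6.5, -3.8], [-6.2, -4.3], [-5.8, -4.7], [-5.5, -5.1], [-5.1, -5.5], [-4.7, -5.9], [-4.2, -6.2], [-3.7, -6.5], [-3.2, -6.8], [-2.7, -7.0], [-2.2, -7.2], [-1.6, -7.3]] 4.302568912594304
```

Call:
arm_command([
  [-7.5, 0.6, 0, 0, 0, 4.3, 10],
  [-7.5, 0, 0, 0, 0, 4.3, 10],
  [-7.5, -0.6, 0, 0, 0, 4.3, 10],
  [-7.4, -1.1, 0, 0, 0, 4.3, 10],
  [-7.3, -1.7, 0, 0, 0, 4.3, 10],
  [-7.2, -2.2, 0, 0, 0, 4.3, 10],
  [-7, -2.8, 0, 0, 0, 4.3, 10],
  [0, 0, 0, 0, 0, 0, 10],
])

```text
time_s: 9.08
position: [0.5972, 0.0748, 0.1579]
tool_rot: [0.001, 0.545, 0.838, -0.0]
contact_force: [5.4, -3.4, -2.9]
gripper_width: 0.0149
gripper_force: 35.0
```

```bash
cat > arc.py <<'E'
from st import *
a=st()
piv=np.array([.6378,-.0151]);r=a['position'][:2]-piv;print(np.linalg.norm(r),'left',np.pi-.18-np.arctan2(r[1],r[0]))
a0=np.arctan2(r[1],r[0]);T=-.18+np.pi;n=int(np.ceil((T-a0)/.075));t=np.linspace(a0,T,n+1)
p=piv+.1*np.c_[np.cos(t),np.sin(t)];p[0]=a['position'][:2];print((np.diff(p,axis=0)*1000).round(1).tolist(),np.degrees(t[1]-t[0]))
E
python3 arc.py
```

```text
9.0833 pos [0.5972 0.0748 0.1579] y ang 23.89 z [ 0.002 -0.002 -1.   ] F [ 5.37 -3.44 -2.91] w 0.0149 g 35.0 j [-0.07  0.55  1.3  -0.    1.29 -0.49]
0.09865186220711193 left 0.9666450057632421
[[-7.2, -2.1], [-6.4, -3.8], [-6.1, -4.3], [-5.8, -4.7], [-5.4, -5.1], [-5.0, -5.5], [-4.6, -5.9], [-4.1, -6.2], [-3.7, -6.5], [-3.2, -6.7], [-2.7, -6.9], [-2.1, -7.1], [-1.6, -7.3]] 4.260359932125603
```

Call:
arm_command([
  [-7, -2.5, 0, 0, 0, 4.3, 10],
  [-6.5, -3.8, 0, 0, 0, 4.3, 10],
  [-6, -4.3, 0, 0, 0, 4.3, 10],
  [-5.8, -4.7, 0, 0, 0, 4.3, 10],
  [-5.4, -5.1, 0, 0, 0, 4.3, 10],
  [-5, -5.5, 0, 0, 0, 4.3, 10],
  [-4.6, -5.9, 0, 0, 0, 4.3, 10],
  [0, 0, 0, 0, 0, 0, 10],
])

```text
time_s: 9.75
position: [0.5583, 0.0429, 0.158]
tool_rot: [0.002, 0.309, 0.951, 0.0]
contact_force: [9.6, -2.2, -6.4]
gripper_width: 0.0148
gripper_force: 35.0
```

```bash
python3 arc.py
```

```text
9.75 pos [0.5583 0.0429 0.158 ] y ang 53.97 z [ 0.005 -0.001 -1.   ] F [ 9.64 -2.19 -6.43] w 0.0148 g 35.0 j [-0.13  0.48  1.43 -0.    1.22 -1.08]
0.09841680958890403 left 0.4497328910995759
[[-5.5, -5.3], [-3.7, -6.5], [-3.2, -6.8], [-2.7, -7.0], [-2.2, -7.2], [-1.6, -7.3]] 4.294632761370399
```

Call:
arm_command([
  [-4.2, -6.0, 0, 0, 0, 4.3, 10],
  [-3.7, -6.5, 0, 0, 0, 4.3, 10],
  [-3.2, -6.8, 0, 0, 0, 4.3, 10],
  [-2.7, -7, 0, 0, 0, 4.3, 10],
  [-2.2, -7.2, 0, 0, 0, 4.3, 10],
  [0, 0, 0, 0, 0, 0, 10],
  [0, 0, 0, 0, 0, 0, 10],
])

```text
time_s: 10.33
position: [0.5426, 0.0106, 0.1579]
tool_rot: [0.002, 0.128, 0.992, 0.001]
contact_force: [10.7, 2.8, -4.2]
gripper_width: 0.0151
gripper_force: 35.0
```

```bash
python3 arc.py
```

```text
10.3333 pos [0.5426 0.0106 0.1579] y ang 75.27 z [ 0.005  0.001 -1.   ] F [10.75  2.81 -4.24] w 0.0151 g 35.0 j [-0.2   0.46  1.48  0.    1.2  -1.51]
0.09863602554445544 left 0.0834512125036877
[[-2.3, -3.7], [-0.8, -4.1]] 2.3907011358553345
```

Call:
arm_command([
  [-0.8, -4, 0, 0, 0, 2.3, 10],
  [-0.6, -4, 0, 0, 0, 2.3, 10],
  [0, -2, 0, 0, 0, 0, 10],
  [0, 0, 0, 0, 0, 0, 10],
  [0, 0, 0, 0, 0, 0, 10],
  [0, 0, 0, 0, 0, 0, 10],
])

```text
time_s: 10.83
position: [0.5405, 0.0013, 0.1579]
tool_rot: [0.002, 0.088, 0.996, 0.001]
contact_force: [6.8, 3.9, -2.5]
gripper_width: 0.015
gripper_force: 35.0
```

```bash
python3 arc.py
```

```text
10.8333 pos [0.5405 0.0013 0.1579] y ang 79.9 z [ 0.003  0.001 -1.   ] F [ 6.81  3.87 -2.51] w 0.015 g 35.0 j [-0.22  0.46  1.48  0.    1.2  -1.61]
0.0986374166603677 left -0.012532263588484138Traceback (most recent call last):
  File "arc.py", line 5, in <module>
    p=piv+.1*np.c_[np.cos(t),np.sin(t)];p[0]=a['position'][:2];print((np.diff(p,axis=0)*1000).round(1).tolist(),np.degrees(t[1]-t[0]))
                                                                                                                           ~^^^
IndexError: index 1 is out of bounds for axis 0 with size 1
```

Call:
arm_command([
  [0, -1.5, 0, 0, 0, 0, 10],
  [0, -1.5, 0, 0, 0, 0, 10],
  [0, 0, 0, 0, 0, 0, 10],
  [0, 0, 0, 0, 0, 0, 10],
])

```text
time_s: 11.17
position: [0.5404, 0.0001, 0.1579]
tool_rot: [0.001, 0.088, 0.996, 0.003]
contact_force: [6.9, 14.3, -1.3]
gripper_width: 0.0147
gripper_force: 35.0
```

```bash
python3 arc.py 2>/dev/null
```

```text
11.1667 pos [5.404e-01 1.000e-04 1.579e-01] y ang 79.92 z [ 0.003  0.005 -1.   ] F [ 6.91 14.3  -1.29] w 0.0147 g 35.0 j [-0.22  0.45  1.48  0.01  1.2  -1.62]
0.09862583817244445 left -0.024930888855311917
```

The tangential force rose to about 15 N while the arm hardly moved, so it is at the stop. One last look before handing in.

```bash
python3 -c "
from st import *
s=take('side')
print(pix(s,[.5004,.0099,.008]),pix(s,[.5004,.0099,.102]))
x0,y0=260,200;cv2.imwrite('pics/c7.png',cv2.resize(s['frame'][y0:y0+100,x0:x0+125],None,fx=6,fy=6,interpolation=cv2.INTER_CUBIC));st()"
```

```text
[330.35946403 284.3514652 ] [330.26898473 255.44460232]
11.2167 pos [5.404e-01 1.000e-04 1.579e-01] y ang 79.92 z [ 0.003  0.005 -1.   ] F [ 7.22 14.71 -1.47] w 0.0149 g 35.0 j [-0.22  0.45  1.48  0.01  1.2  -1.62]
```

View pics/c7.png

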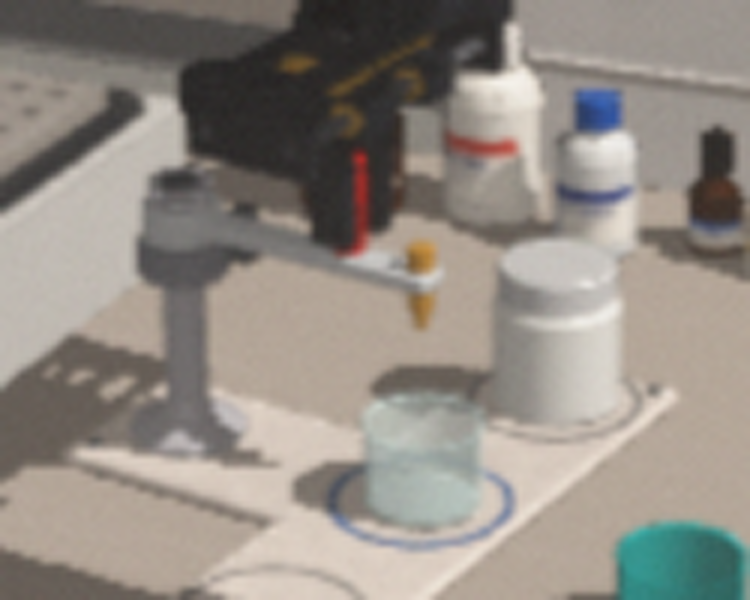

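The nozzle tip is at about (330,254) px, right over the dish with its foot at (330,283). The red grip is held, and the jar stands where it was. Handing in.

```bash
python3 -c "
from cell import arm
print(arm.finish_job())"
```

```text
the job is handed in; nothing more can be done
None
```

I slid the dish into the blue ring, swung the drip arm to its stop and handed the job in at about 11 s, still holding the red grip; the last picture shows the nozzle over the dish and the jar in place, but no verdict came back.

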